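Load the filter holder and index the filter slide to its ball detent

TASK

Seat the round stepped filter holder in the pocket of the slide's carriage, narrow spigot down and glass up, flange resting on the carriage, and let go of it. Then take the carriage's upright finger tab and slide the carriage along its rail away from the loading end until you feel the spring ball click into the notch of the brass strip; do not run on past the notch. Finish while still gripping the tab, holding the carriage still at the notch with the filter seated, and leave the other things alone.

Things in the scene. Friction and masses are not known exactly. Their poses are not given: they have to be found in the camera images.
- cell: Filter holder: round stepped dark-steel piece, 28 mm tall, about 80 g. Spigot d 30 mm, 0 to 8 mm above the origin; flange d 46 mm, 8 to 12 mm; gripping collar d 36 mm, 12 to 28 mm, with a glass disc in its top. Origin: centre of the spigot's lower face; z from spigot to glass. Starts on the bench left of the stage, standing on its spigot, glass up.
- stage: Filter stage, fixed to the bench at some yaw: grey base plate 120 mm (its x) by 320 mm (its y), 12 mm thick, a 34 mm high end block at either end. Origin: centre of its underside. The carriage runs along the stage's y, from the loading end (+y) towards -y.
- carriage: Aluminium carriage, slides only along the stage's y, 150 mm in all, friction about 1.5 N. Block 64 (x) by 120 (y) by 24 mm high, axes as the stage's; origin: centre of its underside, 14 mm above the bench; top 38 mm above the bench. Pocket centred 25 mm towards -y of the origin, finger tab 42 mm towards +y. Starts near the loading (+y) end.
- carriage_pocket (a point): Centre of the mouth of the round blind pocket (d 32 mm, 10 mm deep) in the carriage's top, 38 mm above the bench. With the holder seated, the flange rests on the carriage's top and the holder's origin lies 8 mm below this point.
- carriage_tab (a point): A point in the upright finger tab on the carriage: tab 12 mm (x) by 20 mm (y), from the carriage's top (38 mm above the bench) to 72 mm above the bench. The point lies on its centre line, 60 mm above the bench.
- carriage_ball (a point): Tip of the sprung steel ball (d 10 mm) in the middle of the carriage's +x side, pressing on the brass strip with about 7 N; moves with the carriage. Level with the strip's origin along y, it drops 1.5 mm into the notch: the carriage is drawn in over the last 3 to 4 mm, and then 7 to 8 N is needed to push it out.
- strip: Brass index strip with steel backing, fixed along the carriage's +x side, 20 mm high, axes as the stage's, set differently along the rail each time. One notch: a 7 mm wide gap in the brass, seen from above. Origin: notch centre on the face the ball runs on, at the foot. The notch lies 40 to 115 mm of travel from the start; 35 mm or more of travel remains beyond it.
- blank_cap: Bystander: plain black disc 52 mm in diameter, 12 mm high, on the bench near the filter holder; origin under its centre.
- driver: Bystander: screwdriver 160 mm long lying on the bench between the robot and the stage, about 120 mm from the stage's middle, roughly parallel to it.
- beaker: Bystander: glass beaker 70 mm in diameter, 90 mm high, beyond the work; origin under its centre.
- reagent: Bystander: amber bottle 60 mm in diameter, 130 mm high, beyond the work; origin under its centre.
- dish: Bystander: shallow glass dish 90 mm across, 18 mm high, on the left; origin under its centre.
Mind the look-alikes: they are no part of the job. Of the things shaped like the cell, the steel one is meant.

How it is judged (in metres and radians):
On the way, in this order (a step that is already met when the one before it is completed fails the run):
1. the filter holder sits fully home in the pocket, glass up, let go, with the carriage short of the notch (horizontal distance between cell and carriage_pocket below 0.003 m and z of cell in the frame of carriage_pocket below -0.0062 m and angle between cell's own z axis and vertical below 0.1 rad and contact force between the fingers and cell below 0.2 N and y of carriage_ball in the frame of strip above 0.008 m), for 0.2 s.
2. the carriage is at the notch, filter seated (y of carriage_ball in the frame of strip between -0.002 and 0.002 m and horizontal distance between cell and carriage_pocket below 0.003 m and z of cell in the frame of carriage_pocket below -0.0062 m and angle between cell's own z axis and vertical below 0.1 rad), for 0.3 s.
At the end, for the whole second after the job is handed in: Ball within 2 mm of the notch centre along the rail, carriage still (under 10 mm/s); holder in the pocket within 3 mm, at most 1.8 mm short of fully down, glass up, tilt under 0.1 rad; fingers gripping the tab (over 2 N on the carriage, TCP within 35 mm of the tab centre) (all of step 2 and contact force between the fingers and carriage above 2 N and distance between the grasp point and carriage_tab below 0.035 m and linear speed of carriage below 0.01 m/s); the arm keeps its last pose, push and grip.
It fails at once if the carriage was run more than 10 mm past the notch (y of carriage_ball in the frame of strip below -0.01 m).
It fails at once if the filter holder was tipped over (angle between cell's own z axis and vertical above 0.7 rad).
It fails at once if one of the other things (cap, screwdriver, beaker, bottle, dish) was moved over 20 mm (distance of any of blank_cap, driver, beaker, reagent, dish from where it was at the start of the episode above 0.02 m).
It also fails if it takes over 54 s, if anything falls off the work surface, if the arm or the gripper's body presses on something with over 40 N, if the wrist force passes 120 N, or if a joint passes its speed limit or range.

ROBOT

A 7-joint arm with a two-finger parallel gripper is mounted at the origin on the work surface. World frame = base frame: x ahead of the robot, y to its left, z up, the work surface at z = 0. Lengths are in mm, angles in rad, forces in N, time in s.
With the tool pointing down it reaches from about 400 to 900 mm from the base axis. Payload 5.5 kg.
Tool frame: the origin (TCP) lies between the finger pads, 19 mm behind the fingertips; this is the grasp point; z points along the fingers, y is the line along which they close (so a half turn about z gives the same grasp; the last joint's range is limited). The gripper opens to 92 mm and grips with 3 to 60 N. Pads are 19 mm wide; open, the fingers measure 130 mm over their backs; the gripper's body (75 mm by 190 mm) begins 47 mm behind the grasp point.
Start: joints at [1.516, 0.501, -0.427, 1.55, 0.221, 1.138, -0.21], TCP at [203.143, -617.44, 245.529] pointing down, gripper open.
Joint ranges: [-2.88, 2.88], [-0.31, 2.03], [-1.54, 1.56], [0.2, 2.42], [-1.41, 4.55], [0.19, 2.02], [-2.57, 2.57]. Speed limits (rad/s): [2.57, 2.57, 3.14, 3.14, 3.14, 3.14, 3.14].

INTERFACE

Orientations are given as a rotation vector (axis times angle).
In Python, from station import readout, grab_frame, camera_params, ticket, look_for, regions_of, tip_of gives the robot as it stands. The module is installed in compiled form; this text tells all that it offers.
- The arm moves only by the tool servo_tool, never from a script. Its argument "steps" is a list of rows, each a list of 3 entries, a list of its own where there are three numbers: the shift along the tool's x, y, z in mm, then the turn, a rotation vector about the tool's x, y, z in degrees, then the finger opening in mm, from 0 to 91.8. A call has 1 to 5 rows; each row is the pose to reach, as a shift and turn from the pose commanded when the call began, along the tool's axes at that moment; what a row does not reach only later rows make up. A row lasts 1/12 s, in which the tool goes at most 41.7 mm and 7.16 degrees, less where a joint would pass 70% of its speed; a pose out of reach is approached as far as the arm can. A call with a gripper value outside its range is refused whole. The fingers move at their own pace and stop on an object; the grip force is fixed at half the most. Time passes only in rows, so rows that repeat a pose let the fingers close. It gives the time, the measured TCP pose, the force, the opening and the grip force at its end, in the units of the state.
- readout.sense(): the state, without advancing time (a new reading comes with each control period).
- grab_frame(name): name is "scene" or "top"; returns the picture (480x640x3 uint8, red, green, blue); there is no depth.
- camera_params(name): a dict with "fx", "fy", "cx", "cy" (pixels), "k1" (the pictures are not rectified: a ray, as slopes to the right and down, at radius r is drawn at 1 + k1 r^2 times it, then the intrinsics apply), "R" (3x3) and "t" (3): a world point X has camera coordinates R X + t. Camera axes: x right, y down, z forward; pixel columns grow to the right and rows downward; lengths in mm; the calibration is good to about 2 mm. A picture is of the moment at which its call begins. camera_params takes no time and is no camera call.
- ticket.close_job(): hands the job in; it is judged then, once.
Trained networks look in the newest picture that a camera, given by its name, has taken for a name from the list of things; names that differ only in an ending like _2 or _b are one class to them, and where a whole thing is asked for, a point or a joint stands for the part that bears it (a point fixed in the world has none). Each returns a list of dicts, best first, with "score" (0 to 1); they miss things now and then, are a little off and sometimes report something else, mostly with a low value. They report only what shows in the picture. A call takes as long as a camera call. They do not tell look-alikes from the thing itself.
- look_for(query, camera): "extent" ([left, top, right, bottom] as shares, 0 to 1, of the picture: columns of its width, rows of its height, round what is visible of it).
- regions_of(query, camera): "region" (480x640 bool, what is visible of it) and "extent" ([left, top, right, bottom] as shares, 0 to 1, of the picture: columns of its width, rows of its height, round what is visible of it).
- tip_of(query, camera): "at" ([column, row] as shares, 0 to 1, of the picture: columns of its width, rows of its height: a listed point, or the origin of a listed thing).
The state is a dict: "clock": time; "joint_positions": joint angles; "qd": joint speeds; "joint_torque": joint torques, N m; "position": TCP position; "tool_rot": TCP orientation; "force": force on the tool from outside, world axes, zero at the start; "ft_torque": the same for the moment, N m; "grip_width": finger opening in mm; "finger_force": force on a finger pad.
Only numpy, scipy, OpenCV 4.12 (cv2) and the standard library are available. Lean on these libraries where they do the work, as an engineer would, in place of code of your own. Each camera call takes 0.05 s, during which the arm holds its last target. There are 200 camera calls.

## Working session

There is one attempt and no reset: what is moved stays moved. The work goes in short steps, Python scripts to look and compute and a tool call to move; the robot and the scene stay as the last step left them, time stands still between calls to the robot, and variables do not carry over. Pictures are saved under pics/ and viewed, at most 10 in all, crops included, and the job is handed in when it is done.

Besides the shell and the picture viewer there is one more tool, called after ">>>" as name(argument=value, ...) on one line, values as JSON. servo_tool: Moves the arm, as the interface text tells. Its arguments: {"type":"object","properties":{"steps":{"type":"array"}},"required":["steps"]}

```bash
mkdir -p pics
cat > h.py <<'E'
import numpy as np, cv2
from scipy.spatial.transform import Rotation as Ro
from station import readout, grab_frame, camera_params, ticket, look_for, regions_of, tip_of
def ray(cam,u,v):
    c=camera_params(cam); K=np.array([[c['fx'],0,c['cx']],[0,c['fy'],c['cy']],[0,0,1.]])
    x=cv2.undistortPoints(np.array([[[u,v]]],float),K,np.array([c['k1'],0,0,0.]))[0,0]
    R=np.array(c['R']);t=np.array(c['t']);return -R.T@t, R.T@np.array([x[0],x[1],1])
def onz(cam,u,v,z):
    o,d=ray(cam,u,v);return o+d*(z-o[2])/d[2]
def proj(cam,X):
    c=camera_params(cam);p=np.array(c['R'])@np.array(X,float)+np.array(c['t']);x,y=p[:2]/p[2];s=1+c['k1']*(x*x+y*y)
    return np.array([c['fx']*x*s+c['cx'],c['fy']*y*s+c['cy']])
def tool(dw):  # world vector -> tool axes at present pose
    return Ro.from_rotvec(readout.sense()['tool_rot']).inv().apply(dw)
def save(img,n): cv2.imwrite('pics/'+n+'.png',img[:,:,::-1])
E
python3 - <<'E'
from h import *
np.set_printoptions(precision=3,suppress=True)
s=readout.sense();print({k:np.round(v,3) for k,v in s.items()})
print(Ro.from_rotvec(s['tool_rot']).as_matrix())
for c in ('top','scene'):
    save(grab_frame(c),c+'0'); print(c,ray(c,320,240))
    for q,z in (('cell',0),('carriage_pocket',38),('carriage_tab',60),('carriage_ball',24),('strip',12),('stage',0),('blank_cap',0)):
        for d in tip_of(q,c)[:3]:
            u,v=d['at'][0]*640,d['at'][1]*480; print(q,round(d['score'],2),np.round([u,v]),onz(c,u,v,z))
E
```

```text
{'clock': np.float64(0.0), 'joint_positions': array([ 1.516,  0.502, -0.427,  1.551,  0.221,  1.138, -0.21 ]), 'qd': array([-0.001, -0.001, -0.001,  0.002, -0.   ,  0.001, -0.002]), 'joint_torque': array([  0.   , -56.659,  -5.816, -27.911,  -0.068,   0.031,   0.   ]), 'position': array([ 202.838, -616.845,  244.487]), 'tool_rot': array([-3.1  , -0.497,  0.   ]), 'force': array([ 0.162, -0.176,  0.05 ]), 'ft_torque': array([-0.013,  0.004, -0.016]), 'finger_force': np.float64(0.0), 'grip_width': np.float64(91.576)}
[[ 0.95   0.312 -0.001]
 [ 0.312 -0.95   0.002]
 [ 0.    -0.002 -1.   ]]
top (array([ 341.027,  140.684, 1073.304]), array([ 0.219, -0.014, -0.976]))
cell 0.92 [249. 298.] [472.477 285.22    0.   ]
cell 0.8 [231. 259.] [558.317 317.378   0.   ]
cell 0.77 [287. 262.] [539.351 198.783   0.   ]
carriage_pocket 0.96 [445. 239.] [ 550.591 -132.439   38.   ]
carriage_tab 0.67 [420. 232.] [564.635 -77.114  60.   ]
carriage_ball 0.72 [432. 226.] [ 583.014 -112.322   24.   ]
strip 0.71 [457. 228.] [ 577.806 -168.424   12.   ]
stage 0.83 [450. 247.] [ 539.134 -149.502    0.   ]
blank_cap 0.68 [298. 302.] [452.625 183.003   0.   ]
scene (array([ 955.768, -320.288,  713.477]), array([-0.428,  0.509, -0.747]))
cell 0.84 [366. 204.] [557.26  314.514   0.   ]
cell 0.77 [325. 196.] [468.5   276.777   0.   ]
cell 0.57 [231. 338.] [ 573.401 -110.528    0.   ]
carriage_pocket 0.67 [207. 326.] [ 545.471 -132.568   38.   ]
carriage_tab 0.77 [240. 297.] [559.026 -63.123  60.   ]
carriage_ball 0.84 [230. 339.] [ 586.58  -120.697   24.   ]
strip 0.73 [200. 359.] [ 569.664 -175.749   12.   ]
stage 0.8 [196. 344.] [ 536.759 -158.403    0.   ]
stage 0.69 [324. 199.] [474.267 267.272   0.   ]
blank_cap 0.7 [293. 213.] [448.329 189.522   0.   ]
```

View pics/top0.png

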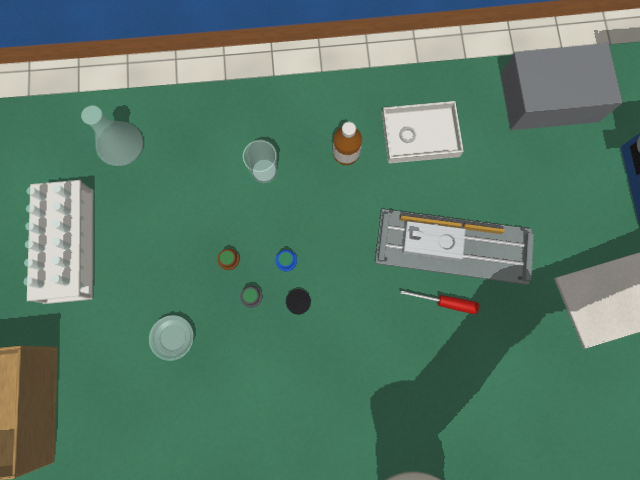

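View pics/scene0.png

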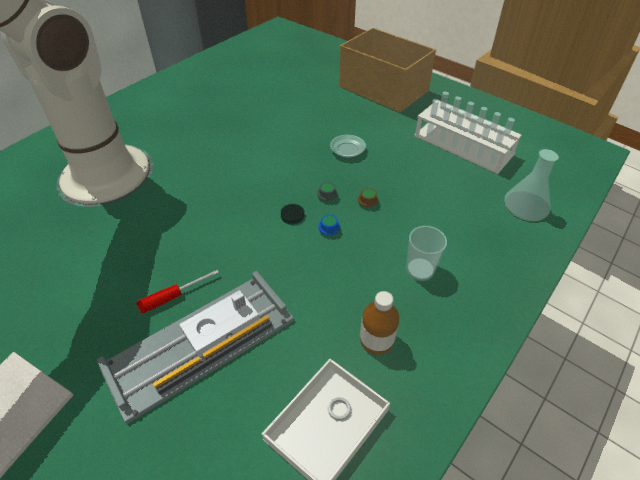

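The top view shows three look-alikes: brown at (228,259), blue at (286,260), and the steel one at (251,295), which is the one I want. The black cap is at (298,301). The stage is near (455,245) with the tab at (414,233), the pocket at (446,241), and the brass gap near (463,225). Next I refine these.

Run:
```python
from h import *
np.set_printoptions(precision=1,suppress=True)
t=grab_frame('top'); s=grab_frame('scene')
a=cv2.resize(t[200:290,370:540],None,fx=4.6,fy=4.6,interpolation=cv2.INTER_CUBIC)[:, :780]
save(a[:,:],'stage_top'); 
b=cv2.resize(s[270:420,95:300],None,fx=3.8,fy=3.8,interpolation=cv2.INTER_CUBIC); save(b,'stage_scene')
for c,im in (('top',t),('scene',s)):
    for r in regions_of('cell',c)[:4]:
        m=r['region'];col=im[m].mean(0);e=np.array(r['extent'])*[640,480,640,480]
        v,u=np.argwhere(m).mean(0);print(c,'cell',r['score'],col,e,onz(c,u,v,14))
    # glass green centre near steel
    # brass
    hsv=cv2.cvtColor(im,cv2.COLOR_RGB2HSV)
    m=((hsv[...,0]>12)&(hsv[...,0]<28)&(hsv[...,1]>130)&(hsv[...,2]>100)).astype(np.uint8)
    z=np.zeros_like(m)
    if c=='top': z[205:245,390:520]=1
    else: z[300:400,140:290]=1
    n,l,st,ce=cv2.connectedComponentsWithStats(m*z)
    for i in range(1,n):
        if st[i,4]>20:
            p=np.argwhere(l==i)[:,::-1].astype(np.float32)
            bx=cv2.boxPoints(cv2.minAreaRect(p)); print(c,'brass',st[i,4]); 
            for q in bx: print(q,onz(c,*q,34))
for c in('top','scene'):
    for r in regions_of('carriage',c)[:1]+regions_of('stage',c)[:1]:
        p=np.argwhere(r['region'])[:,::-1].astype(np.float32);bx=cv2.boxPoints(cv2.minAreaRect(p)); print(c,r['score'],len(p))
        for q in bx: print(q,onz(c,*q,38),onz(c,*q,12))
```

```text
top cell 0.82 [ 71.6 101.2  81.2] [238.1 286.6 264.4 308.4] [472.5 279.8  14. ]
top cell 0.68 [ 46.5 102.5 135.4] [276.2 252.2 297.3 272. ] [542.9 200.9  14. ]
top cell 0.6 [86.9 92.9 55. ] [221.2 248.5 238.2 267.8] [556.6 321.9  14. ]
top brass 243
[400.6 219.8] [600.9 -46.8  34. ]
[401.1 215.2] [610.7 -49.2  34. ]
[461.3 222.2] [ 583.7 -172.2   34. ]
[460.8 226.8] [ 574.  -169.5   34. ]
top brass 194
[462.8 228.2] [ 570.5 -173.3   34. ]
[463.5 223.3] [ 580.8 -176.2   34. ]
[503.3 228.6] [ 561.6 -256.3   34. ]
[502.7 233.6] [ 551.4 -253.2   34. ]
scene cell 0.93 [ 29.6  87.3 114. ] [321.1 211.6 339.6 233.8] [542.4 201.1  14. ]
scene cell 0.82 [52.1 83.9 64.1] [318.6 183.7 333.5 204. ] [473.3 278.9  14. ]
scene cell 0.51 [68.3 79.9 46.5] [358.6 189.4 380.4 208.3] [556.3 321.9  14. ]
scene brass 361
[201.9 353.5] [ 576.7 -171.6   34. ]
[266.6 314.6] [605.9 -49.4  34. ]
[269.1 318.9] [615.3 -52.8  34. ]
[204.4 357.7] [ 585.8 -173.9   34. ]
scene brass 270
[152.4 383. ] [ 556.2 -256.9   34. ]
[198.1 355.5] [ 574.8 -178.    34. ]
[200.9 360.1] [ 584.5 -180.5   34. ]
[155.1 387.5] [ 565.6
[... 281 characters left out ...]
] [512.2  21.1  38. ] [516.5  18.1  12. ]
[381.2 207.3] [630.8  -9.1  38. ] [638.1 -12.9  12. ]
[536.9 228.5] [ 554.6 -323.3   38. ] [ 559.9 -335.    12. ]
[529.2 285.2] [ 439.7 -286.    38. ] [ 442.1 -296.7   12. ]
scene 0.63 2698
[177.5 324. ] [ 504.2 -162.9   38. ] [ 486.8 -156.8   12. ]
[240.4 285.2] [527.5 -36.4  38. ] [511.  -25.5  12. ]
[260.8 318.2] [605.4 -62.5  38. ] [591.9 -52.6  12. ]
[197.9 357.1] [ 578.9 -181.    38. ] [ 564.4 -175.6   12. ]
scene 0.8 10337
[ 90.9 361.4] [ 450.9 -301.4   38. ] [ 431.4 -300.6   12. ]
[265.1 265.9] [530.7  24.3  38. ] [514.4  37.6  12. ]
[299.5 328.7] [670.  -35.5  38. ] [659.  -24.6  12. ]
[125.3 424.1] [ 580.5 -324.8   38. ] [ 566. -325.   12.]
```

View pics/stage_top.png

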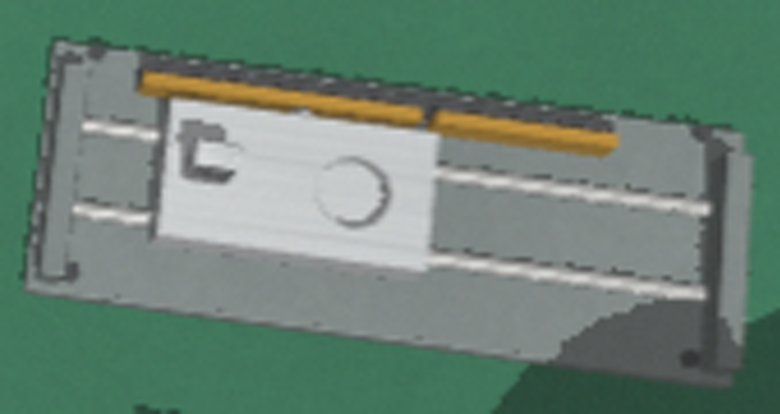

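View pics/stage_scene.png

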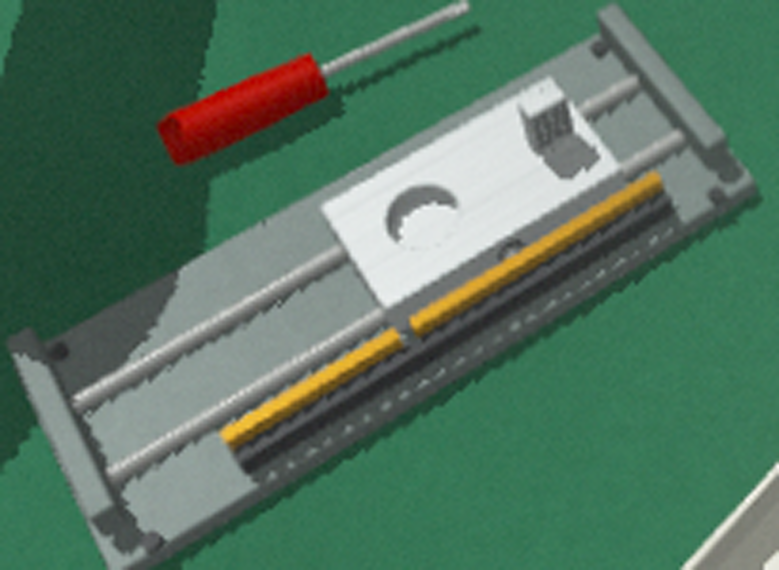

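Both cameras agree to about 2 mm. The stage yaw is about -13.5°, the cell is near (473, 279), and the notch is near (579, -174). I'll start moving with an arc over the stage, staying high.

>>> servo_tool(steps=[[[33, -24.7, 0], [0, 0, 0], 91], [[66, -49.4, 0], [0, 0, 0], 91], [[99, -74, 0], [0, 0, 0], 91], [[132, -98.7, 0], [0, 0, 0], 91], [[165, -123.4, 0], [0, 0, 0], 91]])

```text
clock: 1.62
position: [322.1, -447.1, 245.7]
tool_rot: [3.102, 0.496, 0.0]
force: [0.5, -0.4, 0.9]
grip_width: 91.0
finger_force: 0.0
```

>>> servo_tool(steps=[[[33, -24.7, 0], [0, 0, 0], 91], [[66, -49.4, 0], [0, 0, 0], 91], [[99, -74, 0], [0, 0, 0], 91], [[132, -98.7, 0], [0, 0, 0], 91], [[165, -123.4, 0], [0, 0, 0], 91]])

```text
clock: 2.03
position: [440.3, -278.2, 245.9]
tool_rot: [3.101, 0.497, 0.001]
force: [-0.0, -0.9, -1.1]
grip_width: 90.9
finger_force: 0.0
```

Run:
```python
from h import *
np.set_printoptions(precision=3,suppress=True)
s=readout.sense();print(s['clock'],s['position'],s['joint_positions'],s['tool_rot'])
for z,n in((38,'pocket'),):
    print(onz('top',446.5,241.7,38),onz('scene',205.8,327.2,38))
print('tabtop',onz('scene',95+543/3.8,270+96/3.8,72),onz('top',370+212/4.6,200+160/4.6,72))
R=np.array([[.9724,.2334],[-.2334,.9724]]) # cols stage x,y
P0=np.array([548,-132.])
for p in(P0,):
    for c in('top','scene'):
        print(c,[proj(c,[*(p+R@q),z]) for q,z in (((0,0),38),((0,67),72),((32,25),24),((32,85),38),((-32,85),38),((-32,-35),38),((32,-35),38))])
```

```text
2.0333 [ 440.344 -278.217  245.942] [ 1.032  0.292 -0.616  1.868  0.195  1.04  -0.916] [3.101 0.497 0.001]
[ 544.453 -134.257   38.   ] [ 546.239 -135.447   38.   ]
tabtop [561.131 -68.117  72.   ] [557.618 -66.885  72.   ]
top [array([445.158, 240.133]), array([415.664, 231.879]), array([433.08 , 225.308]), array([405.736, 219.772]), array([402.472, 249.508]), array([460.903, 257.549]), array([463.426, 227.542])]
scene [array([208.021, 326.435]), array([239.461, 295.573]), array([231.427, 336.283]), array([260.526, 314.   ]), array([241.757, 289.715]), array([181.098, 323.849]), array([198.185, 351.077])]
```

>>> servo_tool(steps=[[[14.6, -37.2, 0], [0, 0, 0], 91], [[29.2, -74.4, 0], [0, 0, 0], 91], [[43.8, -111.6, 0], [0, 0, 0], 91], [[58.4, -148.8, 0], [0, 0, 0], 91], [[73, -186, 0], [0, 0, 0], 91]])

```text
clock: 2.45
position: [450.6, -78.5, 245.8]
tool_rot: [3.101, 0.497, 0.001]
force: [2.2, -1.1, -0.1]
grip_width: 90.9
finger_force: 0.0
```

>>> servo_tool(steps=[[[14.6, -37.2, 0], [0, 0, 0], 91], [[29.2, -74.4, 0], [0, 0, 0], 91], [[43.8, -111.6, 0], [0, 0, 0], 91], [[58.4, -148.8, 0], [0, 0, 0], 91], [[73, -186, 0], [0, 0, 0], 91]])

```text
clock: 2.87
position: [461.8, 120.9, 246.0]
tool_rot: [3.101, 0.496, 0.002]
force: [1.3, 0.3, 0.1]
grip_width: 90.9
finger_force: 0.0
```

>>> servo_tool(steps=[[[15, -37, 0], [0, 0, -7], 60], [[30, -74, 0], [0, 0, -14], 60], [[45, -111, 10], [0, 0, -21], 60], [[59, -148, 40], [0, 0, -28], 60], [[59, -148, 70], [0, 0, -35], 60]])

```text
clock: 3.28
position: [472.5, 287.1, 178.2]
tool_rot: [-2.796, -1.422, -0.015]
force: [0.6, 0.3, -1.2]
grip_width: 63.0
finger_force: 0.0
```

```bash
cat >> h.py <<'E'
def plan(p,yaw):  # shift (tool mm) and turn about tool z (deg) to reach p with closing axis at yaw deg (mod 180), tool straight down
    s=readout.sense();A=Ro.from_rotvec(s['tool_rot']);y=A.as_matrix()[:,1];x=A.as_matrix()[:,0]
    cur=np.degrees(np.arctan2(y[1],y[0]));d=(yaw-cur+90)%180-90
    print('pos',np.round(s['position'],1),'cl',round(cur,1),'q',np.round(s['joint_positions'],2),'shift',np.round(A.inv().apply(np.array(p)-s['position']),1),'turn z',round(-d,1),'zax',np.round(A.as_matrix()[:,2],3),'F',np.round(s['force'],1))
E
python3 - <<'E'
from h import *
plan([473,279.5,33],-13.5)
E
```

```text
pos [472.5 287.1 178.2] cl -36.1 q [ 0.12  0.54 -0.93  1.86  0.51  0.99 -1.65] shift [ -7.4   4.8 145.1] turn z -22.6 zax [ 0.006  0.009 -1.   ] F [ 0.6  0.3 -1.2]
```

>>> servo_tool(steps=[[[-7, 5, 30], [0, 0, -7], 60], [[-7, 5, 60], [0, 0, -14], 60], [[-7, 5, 85], [0, 0, -21], 60], [[-7, 5, 85], [0, 0, -22.6], 60], [[-7, 5, 85], [0, 0, -22.6], 60]])

```text
clock: 3.7
position: [470.6, 269.3, 89.7]
tool_rot: [-2.479, -1.928, 0.004]
force: [-0.8, 0.6, 0.7]
grip_width: 60.2
finger_force: 0.0
```

Run:
```python
from h import *
plan([473,279.5,33],-13.5)
t=grab_frame('top');s=grab_frame('scene')
a=cv2.resize(t[220:350,200:340],None,fx=2.8,fy=2.8,interpolation=cv2.INTER_CUBIC);b=cv2.resize(s[130:260,260:400],None,fx=2.8,fy=2.8,interpolation=cv2.INTER_CUBIC)
save(np.hstack([a,b]),'near1')
```

```text
pos [470.6 269.3  89.7] cl -14.3 q [ 0.13  0.68 -0.91  1.92  0.7   0.89 -1.39] shift [10.5 -0.1 56.7] turn z -0.8 zax [-0.003 -0.    -1.   ] F [-0.8  0.6  0.7]
```

View pics/near1.png

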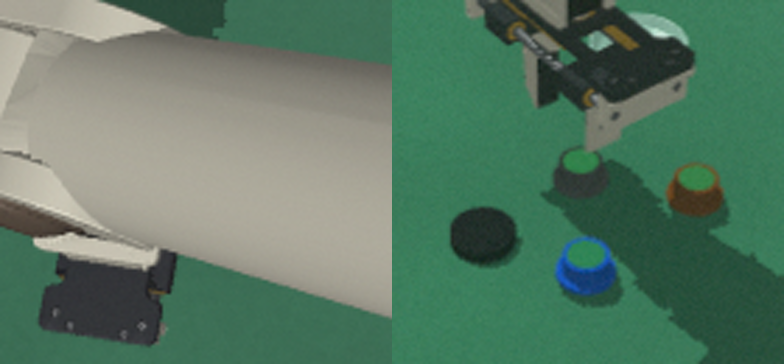

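The gripper hovers over the steel holder: its glass is at crop (580,160), which is scene pixel (327,187). The cap and the look-alikes are clear. Now I centre and descend.

Run:
```python
from h import *
print(onz('scene',327.1,187.1,28))
c=[round(x,1) for x in (0,)]
for p in ((473,279.5),): print(proj('scene',[*p,28]),proj('scene',[*p,10]))
plan([473,279.5,33],-13.5)
```

```text
[473.24856134 278.41390291  28.        ]
[327.32196683 186.80261312] [327.25169479 192.77480833]
pos [472.4 270.5  92.1] cl -14.4 q [ 0.13  0.68 -0.91  1.92  0.7   0.89 -1.4 ] shift [ 8.8 -1.8 59.2] turn z -0.9 zax [ 0.002  0.002 -1.   ] F [-1.1  1.4  0. ]
```

>>> servo_tool(steps=[[[10.5, 0, 10], [0, 0, -0.8], 60], [[10.5, 0, 30], [0, 0, -0.8], 60], [[10.5, 0, 45], [0, 0, -0.8], 60], [[10.5, 0, 56.5], [0, 0, -0.8], 60], [[10.5, 0, 56.5], [0, 0, -0.8], 60]])

```text
clock: 4.22
position: [473.5, 278.6, 32.8]
tool_rot: [2.466, 1.945, -0.004]
force: [-0.0, -1.2, -0.2]
grip_width: 59.9
finger_force: 0.0
```

Run:
```python
from h import *
plan([473,279.5,33],-13.5)
```

```text
pos [473.5 278.6  32.8] cl -13.5 q [ 0.05  0.77 -0.83  1.92  0.79  0.81 -1.46] shift [ 0.8 -0.7 -0.2] turn z 0.0 zax [-0.002 -0.002 -1.   ] F [-0.  -1.2 -0.2]
```

>>> servo_tool(steps=[[[0, 0, 0], [0, 0, 0], 45], [[0, 0, 0], [0, 0, 0], 30], [[0, 0, 0], [0, 0, 0], 30], [[0, 0, 0], [0, 0, 0], 30], [[0, 0, 0], [0, 0, 0], 30]])

```text
clock: 4.63
position: [474.5, 280.0, 34.7]
tool_rot: [2.465, 1.947, 0.002]
force: [-0.4, -0.6, 3.5]
grip_width: 34.7
finger_force: 30.0
```

>>> servo_tool(steps=[[[0, 0, 0], [0, 0, 0], 56], [[0, 0, 0], [0, 0, 0], 56], [[0, 0, 0], [0, 0, -7], 56], [[0, 0, 0], [0, 0, -14], 56], [[0, 0, 0], [0, 0, -21], 56]])

```text
clock: 5.05
position: [474.2, 279.6, 34.1]
tool_rot: [2.062, 2.37, -0.0]
force: [-0.3, -0.1, 0.3]
grip_width: 55.2
finger_force: 0.0
```

>>> servo_tool(steps=[[[0, 0, 0], [0, 0, -7], 56], [[0, 0, 0], [0, 0, -14], 56], [[0, 0, 0], [0, 0, -21], 56], [[0, 0, 0], [0, 0, -28], 56], [[0, 0, 0], [0, 0, -35], 56]])

```text
clock: 5.47
position: [474.2, 279.5, 34.0]
tool_rot: [1.254, 2.88, -0.0]
force: [0.2, -0.0, -0.0]
grip_width: 55.9
finger_force: 0.0
```

>>> servo_tool(steps=[[[0, 0, 0], [0, 0, -7], 56], [[0, 0, 0], [0, 0, -14], 56], [[0, 0, 0], [0, 0, -21], 56], [[0, 0, 0], [0, 0, -28], 56], [[0, 0, 0], [0, 0, -34], 56]])

```text
clock: 5.88
position: [474.2, 279.5, 33.9]
tool_rot: [-0.357, -3.121, 0.0]
force: [0.3, 0.8, 0.6]
grip_width: 55.9
finger_force: 0.0
```

Run:
```python
from h import *
plan([473.5,278.6,33],76.5)
```

```text
pos [474.2 279.5  33.9] cl 76.9 q [ 0.22  0.95 -1.11  1.92  1.04  1.   -0.05] shift [ 0.5 -1.   0.9] turn z 0.4 zax [-0. -0. -1.] F [0.3 0.8 0.6]
```

>>> servo_tool(steps=[[[0, 0, 0], [0, 0, 0], 45], [[0, 0, 0], [0, 0, 0], 30], [[0, 0, 0], [0, 0, 0], 30], [[0, 0, 0], [0, 0, 0], 30], [[0, 0, 0], [0, 0, 0], 30]])

```text
clock: 6.3
position: [474.1, 279.6, 34.1]
tool_rot: [0.368, 3.12, -0.0]
force: [-0.2, 1.2, -1.7]
grip_width: 35.1
finger_force: 30.0
```

>>> servo_tool(steps=[[[0, 0, -15], [0, 0, 0], 30], [[0, 0, -40], [0, 0, 0], 30], [[0, 0, -70], [0, 0, 0], 30], [[0, 0, -100], [0, 0, 0], 30], [[0, 0, -100], [0, 0, 0], 30]])

```text
clock: 6.72
position: [476.0, 282.7, 140.4]
tool_rot: [0.365, 3.114, 0.009]
force: [1.1, 1.0, 0.2]
grip_width: 35.2
finger_force: 30.0
```

Run:
```python
from h import *
plan([545.3,-134,135],76.5)
```

```text
pos [476.  282.7 140.4] cl 76.6 q [ 0.3   0.82 -1.26  1.88  0.88  1.13  0.04] shift [-163.8 -389.4    3.9] turn z 0.1 zax [ 0.007  0.005 -1.   ] F [1.1 1.  0.2]
```

>>> servo_tool(steps=[[[-14.9, -35.4, 0], [0, 0, 0], 30], [[-29.8, -70.8, 0], [0, 0, 0], 30], [[-44.7, -106.2, 0], [0, 0, 0], 30], [[-59.6, -141.6, 0], [0, 0, 0], 30], [[-74.5, -177, 0], [0, 0, 0], 30]])

```text
clock: 7.13
position: [505.6, 88.6, 134.8]
tool_rot: [0.366, 3.119, -0.001]
force: [0.7, 0.2, -1.7]
grip_width: 35.1
finger_force: 30.0
```

>>> servo_tool(steps=[[[-14.9, -35.4, 0], [0, 0, 0], 30], [[-29.8, -70.8, 0], [0, 0, 0], 30], [[-44.7, -106.2, 0], [0, 0, 0], 30], [[-59.6, -141.6, 0], [0, 0, 0], 30], [[-74.5, -177, 0], [0, 0, 0], 30]])

```text
clock: 7.55
position: [537.0, -101.3, 134.8]
tool_rot: [0.367, 3.12, -0.001]
force: [1.6, -0.2, -0.8]
grip_width: 34.8
finger_force: 30.0
```

>>> servo_tool(steps=[[[-8, -18, 0], [0, 0, 0], 30], [[-14.5, -35, 0], [0, 0, 0], 30], [[-14.5, -35, 0], [0, 0, 0], 30], [[-14.5, -35, 0], [0, 0, 0], 30], [[-14.5, -35, 0], [0, 0, 0], 30]])

```text
clock: 7.97
position: [542.8, -135.3, 134.5]
tool_rot: [0.365, 3.12, 0.001]
force: [0.2, -0.5, -0.3]
grip_width: 35.0
finger_force: 30.0
```

Run:
```python
from h import *
plan([545.3,-134,85],76.5)
for c in('top','scene'):
    s=grab_frame(c);print(regions_of('cell',c)[:2] and [(r['score'],np.array(r['extent'])*[640,480,640,480],onz(c,*np.argwhere(r['region']).mean(0)[::-1],125)) for r in regions_of('cell',c)[:3]])
save(cv2.resize(s[240:400,100:300],None,fx=3.5,fy=3.5,interpolation=cv2.INTER_CUBIC),'hold')
plan([545.3,-134,85],76.5)
```

```text
pos [ 542.8 -135.3  134.5] cl 76.7 q [ 1.09  0.89 -1.3   1.86  0.94  1.18  0.79] shift [-2.1  1.8 49.5] turn z 0.2 zax [ 0.     0.001 -1.   ] F [ 0.2 -0.5 -0.3]
[(0.77, array([272.832, 251.712, 298.496, 268.896]), array([521.39817142, 195.16491492, 125.        ])), (0.6, array([222.08 , 248.688, 237.12 , 269.904]), array([533.36420553, 302.24729157, 125.        ])), (0.51, array([449.6  , 233.088, 466.624, 247.92 ]), array([ 524.8423452 , -134.85953537,  125.        ]))]
[(0.85, array([182.592, 287.184, 208.576, 320.208]), array([ 550.39503394, -138.53143657,  125.        ])), (0.75, array([358.272, 189.504, 377.408, 209.52 ]), array([619.61612892, 219.48943798, 125.        ])), (0.73, array([318.08 , 215.184, 338.368, 232.8  ]), array([608.48733845, 117.15851792, 125.        ]))]
pos [ 543.1 -135.5  134.2] cl 76.7 q [ 1.09  0.89 -1.3   1.86  0.94  1.18  0.79] shift [-1.8  2.  49.2] turn z 0.2 zax [ 0. -0. -1.] F [-0.  -0.3 -0.9]
```

View pics/hold.png

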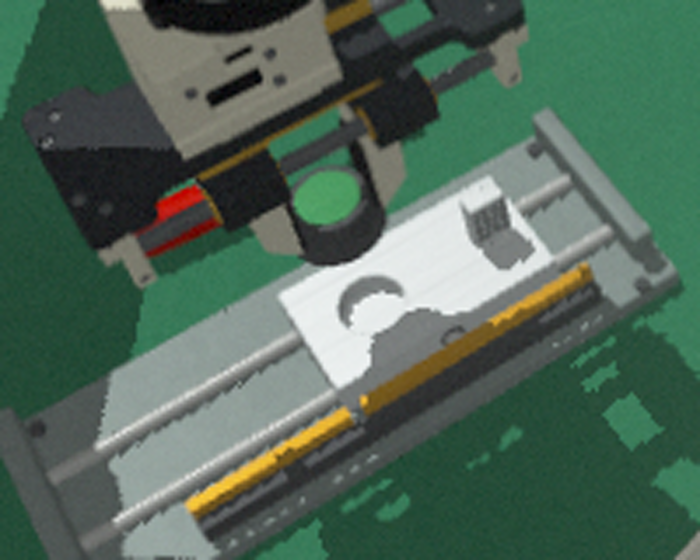

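The holder is held upright with its glass at crop (327,197); the pocket below is at about (371,304). I compare the two through the same camera.

Run:
```python
from h import *
print('glass',onz('scene',193.4,296.3,128.4),'pocket',onz('scene',206,326.9,38))
print(proj('scene',[543,-135.4,128.4]),proj('scene',[545.5,-134.5,38]))
s=grab_frame('scene')
# pocket rim: bright white interior/shadow vs top: print green glass centroid precisely
h=cv2.cvtColor(s,cv2.COLOR_RGB2HSV);m=(h[...,1]>90)&(h[...,0]>45)&(h[...,0]<75)&(h[...,2]>110)
z=np.zeros_like(m);z[286:310,182:205]=1
n,l,st,ce=cv2.connectedComponentsWithStats((m&z).astype(np.uint8));i=1+st[1:,4].argmax();print(st[i],ce[i],onz('scene',*ce[i],128.4))
for q in('carriage_pocket','carriage_tab'):
  for d in tip_of(q,'scene')[:2]: print(q,d['score'],np.array(d['at'])*[640,480])
```

```text
glass [ 544.23263584 -136.12450483  128.4       ] pocket [ 546.05304629 -134.83610404   38.        ]
[193.24694645 295.5813584 ] [205.93480963 326.58646731]
[184 289  19  16 225] [192.80444444 296.40888889] [ 543.67905744 -136.85690884  128.4       ]
carriage_pocket 0.68 [206.784 326.4  ]
carriage_tab 0.62 [238.08  296.784]
```

>>> servo_tool(steps=[[[-1.6, 1.8, 15], [0, 0, 0], 30], [[-1.6, 1.8, 35], [0, 0, 0], 30], [[-1.6, 1.8, 50], [0, 0, 0], 30], [[-1.6, 1.8, 56], [0, 0, 0], 30], [[-1.6, 1.8, 56], [0, 0, 0], 30]])

```text
clock: 8.83
position: [543.6, -134.9, 75.8]
tool_rot: [-0.365, -3.117, -0.001]
force: [0.1, 0.0, -0.8]
grip_width: 35.2
finger_force: 30.0
```

>>> servo_tool(steps=[[[0, 0, 2], [0, 0, 0], 30], [[0, 0, 4], [0, 0, 0], 30], [[0, 0, 6], [0, 0, 0], 30], [[0, 0, 8], [0, 0, 0], 30], [[0, 0, 8], [0, 0, 0], 30]])

```text
clock: 9.25
position: [545.3, -134.6, 70.5]
tool_rot: [0.366, 3.12, 0.001]
force: [-0.4, 2.0, 1.0]
grip_width: 35.4
finger_force: 30.0
```

Run:
```python
from h import *
plan([545,-134,64],76.5)
s=grab_frame('scene');plan([545,-134,64],76.5)
save(cv2.resize(s[240:400,100:300],None,fx=3.5,fy=3.5,interpolation=cv2.INTER_CUBIC),'ins')
```

```text
pos [ 545.3 -134.6   70.5] cl 76.6 q [ 1.04  0.96 -1.21  1.88  1.03  1.1   0.74] shift [0.4 0.5 6.5] turn z 0.1 zax [ 0.001  0.001 -1.   ] F [-0.4  2.   1. ]
pos [ 545.3 -134.7   70.5] cl 76.6 q [ 1.04  0.96 -1.21  1.88  1.03  1.1   0.74] shift [0.5 0.6 6.5] turn z 0.1 zax [ 0.001  0.001 -1.   ] F [-1.1  1.4  0.3]
```

View pics/ins.png

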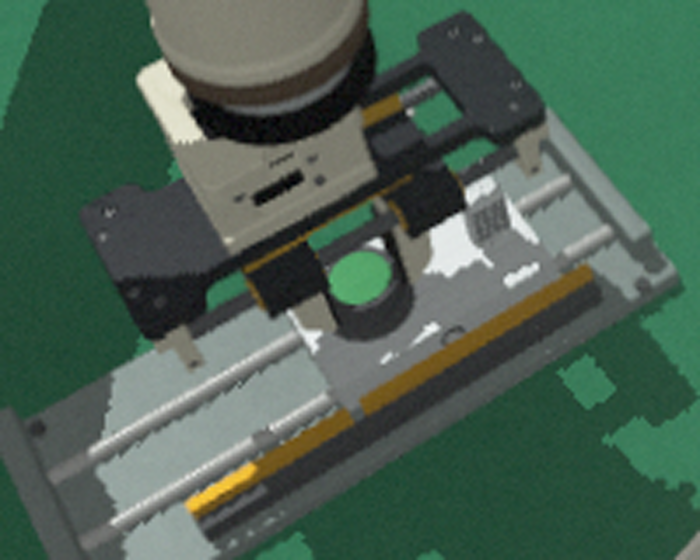

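The holder's lower edge is in the pocket and the vertical force is about zero, so the spigot is entering (it is about 1.5 mm below the carriage top). I continue down.

>>> servo_tool(steps=[[[0, 0, 1.5], [0, 0, 0], 30], [[0, 0, 3], [0, 0, 0], 30], [[0, 0, 4.5], [0, 0, 0], 30], [[0, 0, 5.5], [0, 0, 0], 30], [[0, 0, 5.5], [0, 0, 0], 30]])

```text
clock: 9.72
position: [544.6, -135.0, 64.1]
tool_rot: [-0.366, -3.119, -0.0]
force: [-2.7, 1.4, 0.2]
grip_width: 35.0
finger_force: 30.0
```

Run:
```python
from h import *
plan([545,-134,64],76.5)
```

```text
pos [ 544.6 -135.    64.1] cl 76.6 q [ 1.03  0.97 -1.2   1.88  1.04  1.09  0.73] shift [-0.2  1.1  0.1] turn z 0.1 zax [-0.001  0.    -1.   ] F [-2.7  1.4  0.2]
```

>>> servo_tool(steps=[[[0, 0, 0.7], [0, 0, 0], 30], [[0, 0, 1], [0, 0, 0], 30], [[0, 0, 1], [0, 0, 0], 30]])

```text
clock: 9.97
position: [544.6, -135.0, 64.0]
tool_rot: [-0.366, -3.119, 0.001]
force: [-4.5, 1.5, 6.4]
grip_width: 35.2
finger_force: 30.0
```

>>> servo_tool(steps=[[[0, 0, 0], [0, 0, 0], 46], [[0, 0, 0], [0, 0, 0], 50], [[0, 0, 0], [0, 0, 0], 50], [[0, 0, 0], [0, 0, 0], 50]])

```text
clock: 10.3
position: [545.4, -135.8, 63.5]
tool_rot: [0.367, 3.119, -0.001]
force: [-0.1, -0.1, -0.2]
grip_width: 49.7
finger_force: 0.0
```

>>> servo_tool(steps=[[[0, 0, -10], [0, 0, 0], 50], [[0, 0, -30], [0, 0, 0], 50], [[0, 0, -60], [0, 0, 0], 50], [[0, 0, -90], [0, 0, 0], 50], [[0, 0, -90], [0, 0, 0], 50]])

```text
clock: 10.72
position: [548.4, -134.6, 159.6]
tool_rot: [0.365, 3.112, 0.0]
force: [0.7, 1.2, 0.1]
grip_width: 50.2
finger_force: 0.0
```

Run:
```python
from h import *
s=grab_frame('scene')
save(cv2.resize(s[240:400,100:300],None,fx=3.5,fy=3.5,interpolation=cv2.INTER_CUBIC),'rel')
plan([561,-69,130],-13.5)
```

```text
pos [ 547.3 -135.1  157.2] cl 76.6 q [ 1.09  0.86 -1.33  1.84  0.91  1.21  0.81] shift [ 2.2 67.5 27.2] turn z -89.9 zax [ 0.006 -0.001 -1.   ] F [-0.1 -0.4 -0.2]
```

View pics/rel.png

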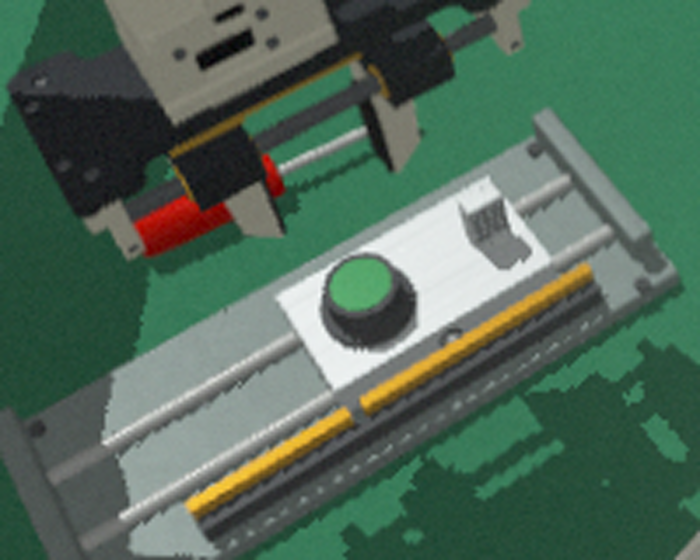

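The holder is seated and released, with the flange on the carriage. The ball at crop (452,334) is still well short of the notch gap at (356,412), an estimated 55 mm of travel. Next I turn the gripper and go to the tab.

>>> servo_tool(steps=[[[0, 10, 0], [0, 0, 7], 50], [[0, 25, 0], [0, 0, 14], 50], [[0, 40, 0], [0, 0, 21], 50], [[0, 55, 0], [0, 0, 28], 50], [[0, 65, 0], [0, 0, 35], 50]])

```text
clock: 11.18
position: [559.9, -70.5, 153.2]
tool_rot: [-1.294, -2.862, -0.001]
force: [-0.6, 0.7, 0.1]
grip_width: 49.7
finger_force: 0.0
```

>>> servo_tool(steps=[[[0, 0, 0], [0, 0, 7], 50], [[0, 0, 0], [0, 0, 14], 50], [[0, 0, 0], [0, 0, 21], 50], [[0, 0, 0], [0, 0, 28], 50], [[0, 0, 0], [0, 0, 35], 50]])

```text
clock: 11.6
position: [559.6, -72.1, 153.0]
tool_rot: [-2.096, -2.339, 0.001]
force: [-0.4, 0.7, 0.2]
grip_width: 50.1
finger_force: 0.0
```

>>> servo_tool(steps=[[[0, 0, 0], [0, 0, 7], 50], [[0, 0, 0], [0, 0, 14], 50], [[0, 0, 0], [0, 0, 20], 50], [[0, 0, 0], [0, 0, 20], 50], [[0, 0, 0], [0, 0, 20], 50]])

```text
clock: 12.02
position: [559.8, -72.1, 153.3]
tool_rot: [2.462, 1.951, -0.001]
force: [-0.4, 0.6, 0.1]
grip_width: 50.0
finger_force: 0.0
```

Run:
```python
from h import *
plan([560.6,-69.8,62],-13.5)
s=grab_frame('scene')
plan([560.6,-69.8,62],-13.5)
```

```text
pos [559.8 -72.1 153.3] cl -13.2 q [ 0.83  0.65 -1.01  1.84  0.64  1.02 -0.68] shift [ 2.5  0.3 91.3] turn z 0.3 zax [-0.001 -0.001 -1.   ] F [-0.4  0.6  0.1]
pos [559.8 -72.  153.3] cl -13.2 q [ 0.83  0.65 -1.01  1.84  0.64  1.02 -0.68] shift [ 2.4  0.3 91.3] turn z 0.3 zax [-0.001 -0.    -1.   ] F [-0.1 -0.3 -0.2]
```

>>> servo_tool(steps=[[[2.4, 0.3, 25], [0, 0, 0.3], 50], [[2.4, 0.3, 55], [0, 0, 0.3], 50], [[2.4, 0.3, 80], [0, 0, 0.3], 50], [[2.4, 0.3, 91], [0, 0, 0.3], 50], [[2.4, 0.3, 91], [0, 0, 0.3], 50]])

```text
clock: 12.48
position: [558.7, -69.6, 59.8]
tool_rot: [-2.465, -1.941, 0.005]
force: [-0.3, -0.1, -0.3]
grip_width: 50.4
finger_force: 0.0
```

>>> servo_tool(steps=[[[0, 0, 0], [0, 0, 0], 30], [[0, 0, 0], [0, 0, 0], 20], [[0, 0, 0], [0, 0, 0], 5], [[0, 0, 0], [0, 0, 0], 5], [[0, 0, 0], [0, 0, 0], 5]])

```text
clock: 12.9
position: [561.7, -69.9, 63.6]
tool_rot: [2.469, 1.94, 0.002]
force: [0.6, -0.3, 0.8]
grip_width: 21.3
finger_force: 0.0
```

Run:
```python
from h import *
s=grab_frame('scene')
plan([560.6,-69.8,62],-13.5);f=readout.sense();print(f['grip_width'],f['finger_force'])
```

```text
pos [561.5 -69.9  63.4] cl -13.7 q [ 0.74  0.76 -0.89  1.88  0.77  0.89 -0.78] shift [-0.1 -0.9  1.4] turn z -0.2 zax [ 0.001 -0.001 -1.   ] F [ 0.3 -0.4 -0.2]
17.078816386778996 0.0
```

>>> servo_tool(steps=[[[0, 0, 1], [0, 0, 0], 5], [[0, 0, 1], [0, 0, 0], 5], [[0, 0, 1], [0, 0, 0], 5], [[0, 0, 1], [0, 0, 0], 5]])

```text
clock: 13.28
position: [559.8, -69.2, 62.2]
tool_rot: [-2.469, -1.942, 0.003]
force: [-6.0, -0.4, 8.4]
grip_width: 11.7
finger_force: 30.0
```

Run:
```python
from h import *
plan([560.6,-69.8,62],-13.5);f=readout.sense();print(f['grip_width'],f['finger_force'])
```

```text
pos [559.8 -69.2  62.2] cl -13.6 q [ 0.74  0.76 -0.89  1.88  0.77  0.89 -0.78] shift [-0.4  0.9  0.2] turn z -0.1 zax [-0.002 -0.001 -1.   ] F [-6.  -0.4  8.4]
11.671184435094418 30.002721548080444
```

>>> servo_tool(steps=[[[-4, -0.7, -0.8], [0, 0, 0], 5], [[-12, -0.7, -0.8], [0, 0, 0], 5], [[-24, -0.7, -0.8], [0, 0, 0], 5], [[-34, -0.7, -0.8], [0, 0, 0], 5], [[-40, -0.7, -0.8], [0, 0, 0], 5]])

```text
clock: 13.7
position: [550.3, -109.0, 62.3]
tool_rot: [-2.47, -1.94, 0.0]
force: [-0.9, 3.4, -0.3]
grip_width: 11.5
finger_force: 30.0
```

>>> servo_tool(steps=[[[0, 0, 0], [0, 0, 0], 5], [[0, 0, 0], [0, 0, 0], 5]])

```text
clock: 13.87
position: [550.0, -110.3, 62.3]
tool_rot: [2.471, 1.938, -0.004]
force: [-2.6, -0.7, 2.0]
grip_width: 11.9
finger_force: 30.0
```

```bash
cat >> h.py <<'E'
def slide():
    s=readout.sense();y=np.array([.2334,.9724,0]);x=np.array([.9724,-.2334,0]);p=np.array(s['position']);f=np.array(s['force'])
    print('y',round(p@y,2),'x',round(p@x,2),'z',round(p[2],1),'Fy',round(f@y,2),'Fx',round(f@x,2),'Fz',round(f[2],2),'grip',round(float(s['grip_width']),1),round(float(s['finger_force']),1),'t',round(float(s['clock']),2))
E
python3 - <<'E'
from h import *
slide()
s=grab_frame('scene');slide()
save(cv2.resize(s[240:400,100:300],None,fx=3.5,fy=3.5,interpolation=cv2.INTER_CUBIC),'sl')
E
```

```text
y 21.1 x 560.56 z 62.3 Fy -1.24 Fx -2.36 Fz 2.01 grip 11.9 30.0 t 13.87
y 21.55 x 560.55 z 62.3 Fy -2.78 Fx -4.29 Fz 2.76 grip 12.0 30.0 t 13.92
```

View pics/sl.png

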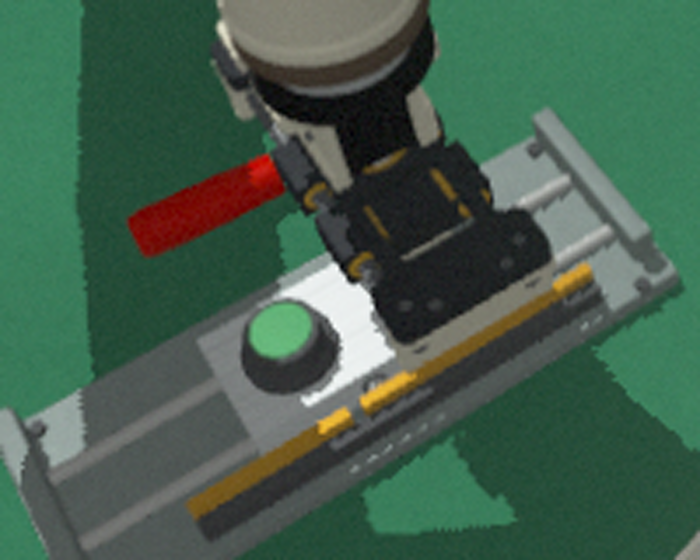

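The carriage is sliding with the holder seated. The ball at (373,382) is nearing the gap at (356,412), with an estimated 13 mm left. From here I creep and watch the force.

>>> servo_tool(steps=[[[-3, -0.3, 0], [0, 0, 0], 5], [[-6, -0.3, 0], [0, 0, 0], 5], [[-7, -0.3, 0], [0, 0, 0], 5], [[-7, -0.3, 0], [0, 0, 0], 5]])

```text
clock: 14.25
position: [548.8, -115.3, 62.3]
tool_rot: [2.47, 1.941, -0.0]
force: [-1.6, 0.8, 1.1]
grip_width: 11.7
finger_force: 30.0
```

```bash
python3 -c "
from h import *
slide()"
```

```text
y 15.94 x 560.53 z 62.3 Fy 0.38 Fx -1.73 Fz 1.07 grip 11.7 30.0 t 14.25
```

>>> servo_tool(steps=[[[-1, 0, 0], [0, 0, 0], 5], [[-1, 0, 0], [0, 0, 0], 5]])

```text
clock: 14.42
position: [548.6, -116.2, 62.3]
tool_rot: [2.47, 1.941, -0.0]
force: [-2.3, 1.7, 0.8]
grip_width: 12.3
finger_force: 30.0
```

```bash
python3 -c "
from h import *
slide()"
```

```text
y 15.08 x 560.54 z 62.3 Fy 1.1 Fx -2.62 Fz 0.83 grip 12.3 30.0 t 14.42
```

>>> servo_tool(steps=[[[-1, 0, 0], [0, 0, 0], 5], [[-1, 0, 0], [0, 0, 0], 5]])

```text
clock: 14.58
position: [548.3, -117.2, 62.3]
tool_rot: [-2.47, -1.941, 0.0]
force: [-1.6, -0.3, 0.5]
grip_width: 11.8
finger_force: 30.0
```

```bash
python3 -c "
from h import *
slide()"
```

```text
y 14.02 x 560.52 z 62.3 Fy -0.68 Fx -1.47 Fz 0.54 grip 11.8 30.0 t 14.58
```

>>> servo_tool(steps=[[[-1, 0, 0], [0, 0, 0], 5], [[-1, 0, 0], [0, 0, 0], 5]])

```text
clock: 14.75
position: [548.1, -118.3, 62.3]
tool_rot: [2.47, 1.941, -0.0]
force: [-2.4, 1.8, 0.2]
grip_width: 12.0
finger_force: 30.0
```

>>> servo_tool(steps=[[[-1, 0, 0], [0, 0, 0], 5], [[-1, 0, 0], [0, 0, 0], 5]])

```text
clock: 14.92
position: [547.8, -119.4, 62.3]
tool_rot: [2.47, 1.94, -0.001]
force: [-2.2, 1.2, 0.4]
grip_width: 11.9
finger_force: 30.0
```

>>> servo_tool(steps=[[[-1, 0, 0], [0, 0, 0], 5], [[-1, 0, 0], [0, 0, 0], 5]])

```text
clock: 15.08
position: [547.5, -120.8, 62.3]
tool_rot: [2.47, 1.94, -0.002]
force: [-2.0, -0.5, 1.2]
grip_width: 11.8
finger_force: 30.0
```

```bash
python3 -c "
from h import *
slide()"
```

```text
y 10.31 x 560.55 z 62.3 Fy -0.93 Fx -1.81 Fz 1.18 grip 11.8 30.0 t 15.08
```

>>> servo_tool(steps=[[[-1, 0, 0], [0, 0, 0], 5], [[-1, 0, 0], [0, 0, 0], 5]])

```text
clock: 15.25
position: [547.2, -122.0, 62.3]
tool_rot: [2.471, 1.94, -0.002]
force: [-2.4, -2.1, 1.1]
grip_width: 11.7
finger_force: 30.0
```

```bash
python3 -c "
from h import *
slide()"
```

```text
y 9.06 x 560.53 z 62.3 Fy -2.65 Fx -1.81 Fz 1.1 grip 11.7 30.0 t 15.25
```

The force has turned to drawing in (Fy -2.7 N, and it moves 1.25 mm per 1 mm step). I continue in small steps.

>>> servo_tool(steps=[[[-1, 0, 0], [0, 0, 0], 5], [[-1, 0, 0], [0, 0, 0], 5]])

```text
clock: 15.42
position: [546.8, -123.4, 62.3]
tool_rot: [2.471, 1.939, -0.003]
force: [-3.1, -3.8, 2.5]
grip_width: 11.7
finger_force: 30.0
```

```bash
python3 -c "
from h import *
slide()"
```

```text
y 7.59 x 560.56 z 62.3 Fy -4.44 Fx -2.07 Fz 2.45 grip 11.7 30.0 t 15.42
```

>>> servo_tool(steps=[[[-1, 0, 0], [0, 0, 0], 5], [[-1, 0, 0], [0, 0, 0], 5]])

```text
clock: 15.58
position: [546.8, -123.6, 62.3]
tool_rot: [2.471, 1.94, -0.001]
force: [-3.8, -2.2, 1.8]
grip_width: 11.7
finger_force: 30.0
```

```bash
python3 -c "
from h import *
slide()
s=grab_frame('scene');slide()
save(cv2.resize(s[240:400,100:300],None,fx=3.5,fy=3.5,interpolation=cv2.INTER_CUBIC),'n1')"
```

```text
y 7.46 x 560.57 z 62.3 Fy -3.02 Fx -3.18 Fz 1.76 grip 11.7 30.0 t 15.58
y 7.45 x 560.59 z 62.3 Fy -3.83 Fx -2.28 Fz 0.6 grip 11.9 30.0 t 15.63
```

The carriage has stopped at y = 7.46 despite another 1 mm commanded, so it sits in the notch. I nudge the command to balance the force.

>>> servo_tool(steps=[[[-1, 0, 0], [0, 0, 0], 5], [[-1, 0, 0], [0, 0, 0], 5], [[-1, 0, 0], [0, 0, 0], 5]])

```text
clock: 15.88
position: [546.8, -123.7, 62.3]
tool_rot: [-2.47, -1.941, -0.0]
force: [-3.0, -1.6, 1.4]
grip_width: 12.0
finger_force: 30.0
```

```bash
python3 -c "
from h import *
slide()"
```

```text
y 7.37 x 560.56 z 62.3 Fy -2.29 Fx -2.56 Fz 1.38 grip 12.0 30.0 t 15.88
```

>>> servo_tool(steps=[[[-1, 0, 0], [0, 0, 0], 5], [[-1, 0, 0], [0, 0, 0], 5], [[-1, 0, 0], [0, 0, 0], 5]])

```text
clock: 16.13
position: [546.7, -124.0, 62.3]
tool_rot: [-2.469, -1.941, -0.002]
force: [-1.5, 1.6, -0.5]
grip_width: 12.1
finger_force: 30.0
```

```bash
python3 -c "
from h import *
slide();grab_frame('scene');slide()"
```

```text
y 7.06 x 560.56 z 62.3 Fy 1.17 Fx -1.79 Fz -0.53 grip 12.1 30.0 t 16.13
y 7.04 x 560.55 z 62.3 Fy 1.49 Fx -1.58 Fz -1.03 grip 11.7 30.0 t 16.18
```

The carriage has held y = 7.0–7.5 while the commanded push went from -4 N to +1.3 N, so the ball is in the notch. One last look.

>>> servo_tool(steps=[[[0, 0, 0], [0, 0, 0], 5], [[0, 0, 0], [0, 0, 0], 5], [[0, 0, 0], [0, 0, 0], 5], [[0, 0, 0], [0, 0, 0], 5], [[0, 0, 0], [0, 0, 0], 5]])

```text
clock: 16.6
position: [546.7, -124.1, 62.3]
tool_rot: [-2.469, -1.941, -0.001]
force: [-0.6, 2.8, -2.0]
grip_width: 11.8
finger_force: 30.0
```

```bash
python3 -c "
from h import *
slide()
s=grab_frame('scene');slide()
save(cv2.resize(s[240:400,100:300],None,fx=3.5,fy=3.5,interpolation=cv2.INTER_CUBIC),'n2')"
```

```text
y 6.92 x 560.55 z 62.3 Fy 2.62 Fx -1.28 Fz -2.02 grip 11.8 30.0 t 16.6
y 6.86 x 560.55 z 62.3 Fy 3.0 Fx -0.71 Fz -1.78 grip 11.7 30.0 t 16.65
```

View pics/n2.png

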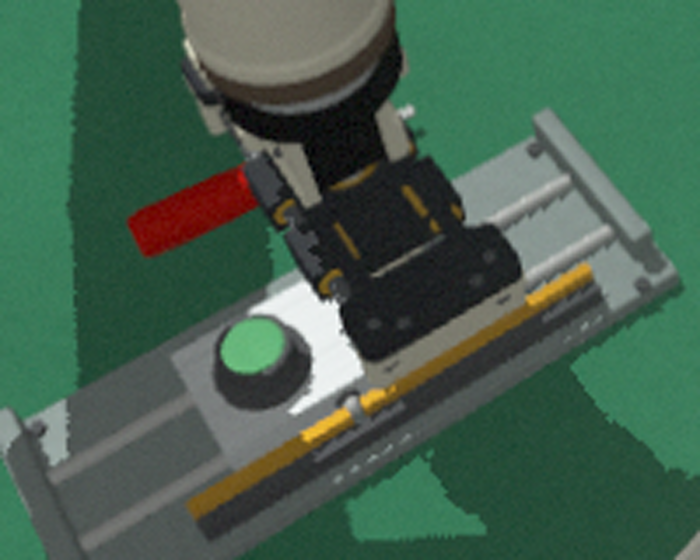

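The ball shows in the brass gap at (357,403) and the holder is seated. The push is creeping up to 3 N, so I ease it back slightly and hand in.

>>> servo_tool(steps=[[[0.5, 0, 0], [0, 0, 0], 5], [[0.5, 0, 0], [0, 0, 0], 5], [[0.5, 0, 0], [0, 0, 0], 5], [[0.5, 0, 0], [0, 0, 0], 5]])

```text
clock: 16.98
position: [546.7, -124.2, 62.3]
tool_rot: [-2.47, -1.941, -0.001]
force: [0.2, 4.3, -2.1]
grip_width: 11.9
finger_force: 30.0
```

```bash
python3 -c "
from h import *
slide();s=readout.sense();print(abs(s['qd']).max())
if abs(np.array(s['force'])).max()<5: print(ticket.close_job())"
```

```text
y 6.86 x 560.57 z 62.3 Fy 4.17 Fx -0.84 Fz -2.09 grip 11.9 30.0 t 16.98
0.0022887451142789917
the job is handed in; nothing more can be done
None
```

The filter holder is seated in the pocket, the carriage is held at the notch with the tab still gripped, and the job is handed in at about 17 s; the verdict wasn't shown, and along-rail push was still about 4 N, under the 7 to 8 N needed to leave the notch.

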